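# Lock the bayonet cap on the irrigation filter

## Robot

A 6-joint arm with a two-finger parallel gripper is mounted at the origin on the work surface; the furniture and walls round the work are solid. World frame = base frame: x ahead of the robot, y to its left, z up, the work surface at z = 0. Lengths are in mm, angles in degrees, forces in N, time in s.
With the tool pointing down it reaches from about 350 to 850 mm from the base axis. Payload 8.1 kg.
Tool frame: the origin (TCP) lies midway between the tips of the shut fingers; the grasp point (between the pads) lies 19 mm behind it (hold_point_z is the distance from the TCP to the grasp point, in mm); z points along the fingers, y is the direction in which the jaws open and shut (so a half turn about z gives the same grasp; the last joint's range is limited). The gripper opens to 85 mm and grips with 20 to 120 N. Pads are 22 mm wide; open, the fingers measure 114 mm over their backs; the gripper's body (76 mm by 85 mm) begins 54 mm behind the grasp point. The pads swing forward as they close: fully open they stand 13 mm farther back than shut.
Start: joints at [65.352, 7.471, 85.268, -0, 87.261, -4.893], TCP at [202.784, 564.698, 231.292] pointing down, gripper open.
Joint ranges: [-169.43, 169.43], [-51.17, 129.36], [1.28, 143.12], [-76.62, 256.62], [0, 156.53], [-152.29, 152.29]. Speed limits (degrees/s): [136.94, 136.94, 159.86, 180, 180, 180].

## Interface

Orientations are given as [roll, pitch, yaw] about the fixed x, y, z axes, in that order (R = Rz(yaw) Ry(pitch) Rx(roll)).
In Python, from bench import sense, snapshot, camera_params, hand_in, hold_point_z gives the robot as it stands.
- The arm moves only by the tool servo_tool, never from a script. Its argument "motion" is a list of rows, each a list of 7 numbers: the finger opening in mm, from 0 to 85.4, then the shift along the tool's x, y, z in mm, then the turn, a rotation vector about the tool's x, y, z in rad. A call has 1 to 10 rows; each row shifts and turns the pose as measured when the row begins, along the tool's axes as they then stand; what a row does not reach is not made up. A row lasts 1/10 s, in which the tool goes at most 50 mm and 8.59 degrees, less where a joint would pass 70% of its speed; a pose out of reach is approached as far as the arm can. A call with a gripper value outside its range is refused whole. The fingers move at their own pace and stop on an object; "force" is the grip in N (left out, the last holds). Time passes only in rows, so rows that do not move let the fingers close. It gives the time, the measured TCP pose, the force and the opening at its end, in the units of the state.
- sense(): the state, without advancing time (a new reading comes with each control period).
- snapshot(name): name is "scene" or "top"; returns the picture (400x640x3 uint8, blue, green, red); there is no depth.
- camera_params(name): a dict with "fx", "fy", "cx", "cy" (pixels), "D" ([k1, k2, p1, p2, k3] as OpenCV has them; the pictures are not rectified), "R" (3x3) and "t" (3): a world point X has camera coordinates R X + t. Camera axes: x right, y down, z forward; pixel columns grow to the right and rows downward; lengths in mm; the calibration is good to about 2 mm. A picture is of the moment at which its call begins. camera_params takes no time and is no camera call.
- hand_in(): hands the job in, once; it reports no verdict.
The state is a dict: "time": time; "joint_pos": joint angles; "qd": joint speeds; "joint_efforts": joint torques, N m; "tool_pos": TCP position; "tcp_rot": TCP orientation; "ft_force": force on the tool from outside, world axes, zero at the start; "wrist_torque": the same for the moment, N m; "finger_gap": finger opening in mm.
Only numpy, scipy, OpenCV 4.12 (cv2) and the standard library are available. Lean on these libraries where they do the work, as an engineer would, in place of code of your own. Each camera call takes 0.05 s, during which the arm holds its last target. There are 200 camera calls.

## Task

Put the loose winged cap back on the irrigation filter: set its spigot in the mouth, find by feel where its two lugs drop into the slots of the collar, press it down against the sprung seal and twist it clockwise (seen from above), just under a quarter turn, to the stop, so that it clicks up into its lock when you let go. Do not force it, never much more than 30 N on the filter, and leave the roll of tape and the brush where they lie.

Things in the scene. Friction and masses are not known exactly. Their poses are not given: they have to be found in the camera images.
- cap_grip (a point): Centre of the upright wing of the loose grey cap (0.12 kg), which stands on the bench. Wing 56 long (along this frame's x), 16 thick (y: grasp across it), 44 tall, 22 below to 22 above this point. Under it a disc of 68 diameter (22 to 28 below), then a spigot of 43 diameter to 52 below. The cap is alike after a half turn.
- cap: The same cap; origin at the centre of the spigot's chamfered foot, 52 below cap_grip, same axes. Two lugs stick out of the spigot in line with the wing (+x and -x), to 29 from the axis; each 10 wide, 6 high, underside 6 above the foot.
- mouth (a point): Centre of the filter's open mouth, level with the collar's top face, 91 above the bench; z up along the bore. Height of cap_grip above this: 46 = lugs on top of the ledge, less = dropped in the slots, 41 = loose in the slots on the seal, under 33 = low enough to turn, 30 = lugs on the channel floor (less what the collar has sunk), 36 = locked.
- housing: Fixed grey filter pot, 91 diameter, flange 116, pipe stubs along its +y and -y to 74 from the axis, up to 48 high; origin under its centre. A steel collar in its mouth, bore 47, has two slots in its ledge along +x and -x, but turned by an unmeasured angle, up to 20 degrees either way: find it by feel or sight. Slots are 32 degrees wide; lugs have 3.5 degrees and 2 mm to spare.
- collar (a joint): How far the collar has sunk (m), 0 to 0.010. It is sprung: it begins to sink at about 2.5 N and sinks 1 mm for each 2.5 N more; after 10 mm it is hard.
- seal (a joint): How far the rubber seal in the bore is pushed down in the collar (m), 0 to 0.014. It pushes up with about 2.5 N at 0 and 0.6 N more per mm. With the lugs low the cap turns clockwise from above, under the ledge, to a stop 78 degrees from the slot's middle. Past 70 degrees a pocket 3 mm higher catches the lugs when the cap is let go. The other way is blocked.
- tape: Roll of grey tape lying flat, 100 diameter, 48 high, a bystander; origin at the centre of its underside.
- brush: Wooden hand brush, 62 x 152 x 46, a bystander, lying to the left beyond the filter; origin at the centre of its underside.
Not all that is in view belongs to the job. What is shaped like the cap but orange or turquoise is not meant.

How it is judged (in metres and radians):
On the way, in this order (a step that is already met when the one before it is completed fails the run):
1. the cap has been lifted and stands or hangs over the housing's mouth (horizontal distance between cap_grip and mouth below 0.02 m and z of cap_grip in the frame of mouth above 0.042 m), for 0.1 s.
2. the lugs have dropped through the slots and the cap is pressed down against the seal (horizontal distance between cap_grip and mouth below 0.005 m and z of cap_grip in the frame of mouth below 0.0335 m), for 0.1 s.
At the end, for the whole second after the job is handed in: The cap is locked: it stands at rest, released, upright within 0.06 rad, on the mouth's axis within 4 mm, and its wing's centre is 34.3 to 38.3 mm above the mouth (lugs up in the pockets of the collar; 33 or less is under the ledge and not locked, 41 is loose in the slots) (z of cap_grip in the frame of mouth between 0.0343 and 0.0383 m and horizontal distance between cap_grip and mouth below 0.004 m and angle between cap_grip's own z axis and vertical below 0.06 rad and linear speed of cap below 0.02 m/s and contact force between the fingers and cap below 0.1 N); the robot touches nothing.
It fails at once if the cap is pressed or twisted against the housing with more than 50 N (contact force between cap and housing above 50 N).
It fails at once if the tape or the brush is pushed or lifted more than 20 mm away (distance of any of tape, brush from where it was at the start of the episode above 0.02 m).
It also fails if it takes over 67 s, if anything falls off the work surface, if the arm or the gripper's body presses on something with over 40 N, if the wrist force passes 120 N, or if a joint passes its speed limit or range.

## Working session

There is one attempt and no reset: what is moved stays moved. The work goes in short steps, Python scripts to look and compute and a tool call to move; the robot and the scene stay as the last step left them, time stands still between calls to the robot, and variables do not carry over. Pictures are saved under pics/ and viewed, about 8 in all and at most 12, crops included, and the job is handed in when it is done.

Besides the shell and the picture viewer there is one more tool, called after ">>>" as name(argument=value, ...) on one line, values as JSON. servo_tool: Moves the arm, as the interface text tells. Its arguments: {"type":"object","properties":{"motion":{"type":"array"},"force":{"type":"number"}},"required":["motion"]}

```bash
ls; mkdir -p pics; python3 - <<'E'
from bench import *
import cv2
for n in("scene","top"):
    cv2.imwrite(f"pics/{n}0.png",snapshot(n)); print(n,camera_params(n))
print(sense(),hold_point_z)
E
```

```text
pics
scene {'fx': 393.26004278851724, 'fy': 393.26004278851724, 'cx': 320.65900809853747, 'cy': 192.31728100834573, 'D': array([-0.05474755,  0.        ,  0.        ,  0.        ,  0.        ]), 'R': array([[ 0.802944  , -0.59595474, -0.01090342],
       [-0.29777688, -0.38522129, -0.87346064],
       [ 0.51634278,  0.70458676, -0.48677267]]), 't': array([-449.15584928,  248.40504392,  730.02720087])}
top {'fx': 400.4530362224598, 'fy': 400.4530362224598, 'cx': 323.0962165349167, 'cy': 198.62728561316916, 'D': array([-0.01928885,  0.        ,  0.        ,  0.        ,  0.        ]), 'R': array([[ 0.02588849, -0.9995041 , -0.01792617],
       [-0.98445122, -0.02237382, -0.17422747],
       [ 0.17374   ,  0.02215792, -0.98454225]]), 't': array([ 22.50941677, 547.00772013, 818.60780331])}
{'time': 0.1, 'joint_pos': array([ 6.53529573e+01,  7.51084186e+00,  8.53245218e+01,  2.23512079e-03,
        8.72605662e+01, -4.89141681e+00]), 'qd': array([ 0.03002783, -0.04149668, -0.12199837,  0.06078505,  0.06692272,
       -0.01165649]), 'joint_efforts': array([ 2.44505660e-03, -5.70948172e+01, -5.01947594e+01,  1.50268124e-05,
        7.97952467e-03, -8.75174749e-06]), 'tool_pos': array([202.54666553, 564.25019197, 230.3344834 ]), 'tcp_rot': array([-1.79904610e+02, -1.04039589e-02,  1.60244257e+02]), 'ft_force': array([0.16714568, 0.40069165, 0.26340034]), 'wrist_torque': array([-0.00568602,  0.05275188,  0.00654234]), 'finger_gap': 85.26340243921567} 18.700000000000003
```

View pics/scene0.png

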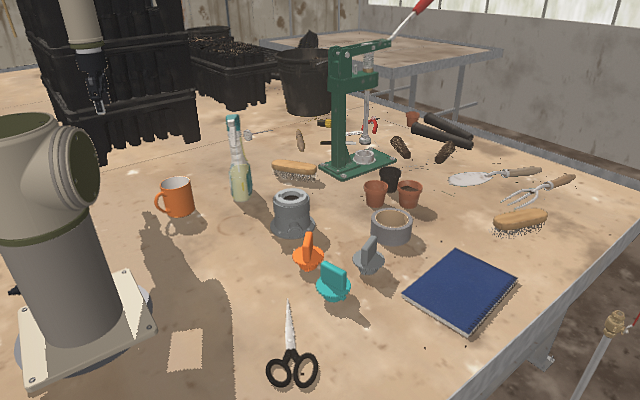

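View pics/top0.png

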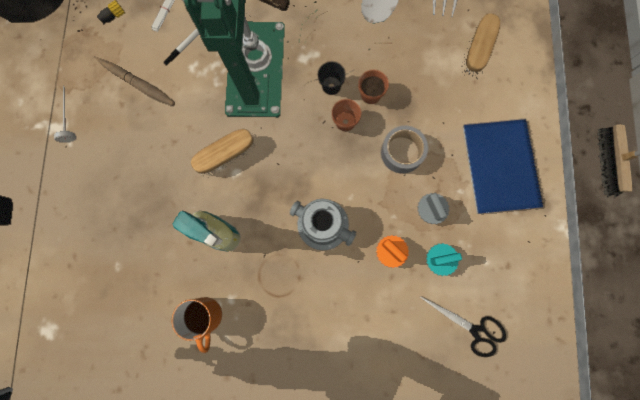

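Cap-like things in the top view are the grey cap at (433,208), an orange one at (393,251) and a turquoise one at (444,260). By the description I choose the grey one, which is at (369,254) in the scene view. The filter is at (323,222), the tape at (405,149) and the brush at (222,151). A close crop comes next.

```bash
python3 - <<'E'
import cv2,numpy as np
a=cv2.imread("pics/top0.png");b=cv2.imread("pics/scene0.png")
A=cv2.resize(a[180:255,405:465],None,fx=6,fy=6,interpolation=cv2.INTER_CUBIC)
B=cv2.resize(a[190:255,285:360],(450,390),interpolation=cv2.INTER_CUBIC)
C=cv2.resize(b[225:285,340:400],(0,0),fx=3,fy=3,interpolation=cv2.INTER_CUBIC)
o=np.zeros((570,810,3),np.uint8)
o=np.zeros((570,800,3),np.uint8);o[:450,:360]=A;o[:390,360:800]=B[:,:440];o[390:570,360:540]=C
cv2.imwrite("pics/crop1.png",o)
E
```

```text
(no output)
```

View pics/crop1.png

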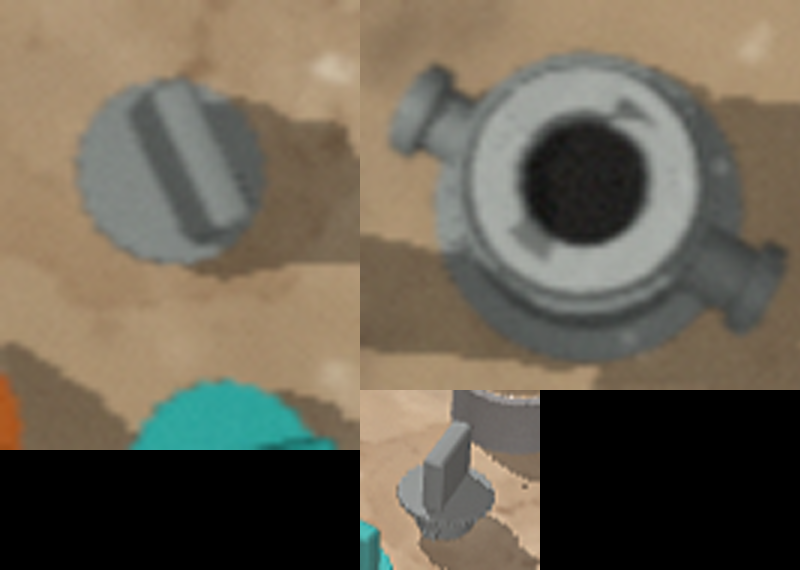

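The crop confirms the grey cap standing upright. The wing's top centre is at about (438.3,205.7) and the disc centre at (433.3,208.5). The filter's slots can be seen at (330.5,208.3) and (313.7,230), and the bore centre at (322.5,220).

```bash
cat > h.py <<'E'
from bench import *
import numpy as np, cv2
def back(n,uv,z):
    p=camera_params(n);K=np.array([[p["fx"],0,p["cx"]],[0,p["fy"],p["cy"]],[0,0,1]])
    q=cv2.undistortPoints(np.array(uv,float).reshape(-1,1,2),K,np.array(p["D"]))[:,0]
    d=np.c_[q,np.ones(len(q))]@p["R"]; c=-p["R"].T@p["t"]
    return c+d*((z-c[2])/d[:,2])[:,None]
def proj(n,X):
    p=camera_params(n);K=np.array([[p["fx"],0,p["cx"]],[0,p["fy"],p["cy"]],[0,0,1]])
    return cv2.projectPoints(np.array(X,float).reshape(-1,3),cv2.Rodrigues(p["R"])[0],p["t"],K,np.array(p["D"]))[0][:,0]
E
python3 - <<'E'
from h import *
A=lambda l:[(405+x/6,180+y/6) for x,y in l]
B=lambda l:[(285+(x-360)/6,190+y/6) for x,y in l]
w=back("top",A([(152,92),(185,80),(246,212),(215,232)]),74);print(w,w.mean(0))
print("disc",back("top",A([(170,171)]),30))
d=w[2:].mean(0)-w[:2].mean(0);print("wing ang",np.degrees(np.arctan2(d[1],d[0])),np.hypot(*d[:2]))
print("bore",back("top",B([(585,180),(585,182)]),91))
s=back("top",B([(633,110),(532,240)]),91);print(s,s.mean(0));d=s[0]-s[1];print("slot",np.degrees(np.arctan2(d[1],d[0])),np.hypot(*d[:2]))
f=back("top",B([(420,110),(757,280)]),35);d=f[0]-f[1];print("pipes",f.mean(0),np.degrees(np.arctan2(d[1],d[0])),np.hypot(*d[:2]))
E
```

```text
[[ 553.86150971 -189.23467366   74.        ]
 [ 558.39003512 -200.83023092   74.        ]
 [ 512.33710515 -220.83446753   74.        ]
 [ 505.11730953 -209.95730843   74.        ]] [ 532.42648988 -205.21417014   74.        ]
disc [[ 533.02474828 -206.14090088   30.        ]]
wing ang -156.75060712672376 51.58772610666487
bore [[494.52338814  34.91244771  91.        ]
 [493.8405225   34.89458535  91.        ]]
[[518.92734536  19.16846846  91.        ]
 [473.68836787  52.30106248  91.        ]] [496.30785662  35.73476547  91.        ]
slot -36.21869035504041 56.07436018848042
pipes [496.12202934  35.22225018  35.        ] 64.50726579548152 137.14767868963065
```

>>> servo_tool(motion=[[85,-30,-33,-15,0,0,0],[85,-33,-36,-10,0,0,0],[85,-33,-36,-10,0,0,0],[85,-33,-36,-10,0,0,0],[85,-33,-36,0,0,0,0],[85,-33,-36,0,0,0,0],[85,-33,-36,0,0,0,0],[85,-33,-36,0,0,0,0],[85,-33,-36,0,0,0,0],[85,-33,-36,0,0,0,0]], force=40)

```text
time: 1.1
tool_pos: [389.8, 109.1, 271.9]
tcp_rot: [-179.4, -0.1, 160.9]
ft_force: [0.6, 0.7, -0.3]
finger_gap: 85.0
```

>>> servo_tool(motion=[[85,-33,-35,0,0,0,0],[85,-33,-35,5,0,0,0],[85,-33,-35,10,0,0,0],[85,-33,-35,20,0,0,0],[85,-33,-35,20,0,0,0],[85,-33,-35,20,0,0,0],[85,-33,-35,20,0,0,0],[85,0,0,0,0,0,-0.14],[85,0,0,0,0,0,-0.14],[85,0,0,0,0,0,-0.14]])

```text
time: 2.1
tool_pos: [521.2, -203.7, 176.2]
tcp_rot: [-179.7, -0.6, -174.9]
ft_force: [0.3, 0.4, 0.4]
finger_gap: 84.9
```

```bash
cat >> h.py <<'E'
from scipy.spatial.transform import Rotation as Ro
def go(x,y,z,yaw):
    s=sense();R=Ro.from_euler("xyz",s["tcp_rot"],degrees=True);T=Ro.from_euler("xyz",[180,0,yaw],degrees=True)
    print("shift",(R.inv().apply(np.array([x,y,z])-s["tool_pos"])).round(1),"turn",(R.inv()*T).as_rotvec().round(3))
def capmodel(x,y,z,yaw):
    c,s=np.cos(np.radians(yaw)),np.sin(np.radians(yaw))
    P=[(a,b,h) for h in(22,-22) for a,b in((28,8),(-28,8),(-28,-8),(28,-8))]
    t=np.linspace(0,2*np.pi,37);P+=[(34*np.cos(q),34*np.sin(q),-22) for q in t]
    P=np.array(P);return np.c_[x+c*P[:,0]-s*P[:,1],y+s*P[:,0]+c*P[:,1],z+P[:,2]]
def overlay(img,n,M,f,box):
    x0,y0,x1,y1=box;o=cv2.resize(img[y0:y1,x0:x1],None,fx=f,fy=f,interpolation=cv2.INTER_CUBIC)
    q=((proj(n,M)-[x0-.5,y0-.5])*f).astype(int)
    for g in([0,1,2,3],[4,5,6,7],range(8,45)): cv2.polylines(o,[q[list(g)]],True,(0,0,255),1)
    return o
E
python3 - <<'E'
from h import *
M=capmodel(532.7,-205.7,52,23.2)
A=overlay(cv2.imread("pics/top0.png"),"top",M,6,(405,175,470,245));B=overlay(cv2.imread("pics/scene0.png"),"scene",M,6,(340,225,400,285))
o=np.zeros((430,760,3),np.uint8);o[:420,:390]=A;o[:360,395:755]=B
cv2.imwrite("pics/ov1.png",o);go(532.7,-205.7,60,203.2)
E
```

```text
shift [-12.6  -2.4 116.1] turn [-0.003 -0.012 -0.317]
```

View pics/ov1.png

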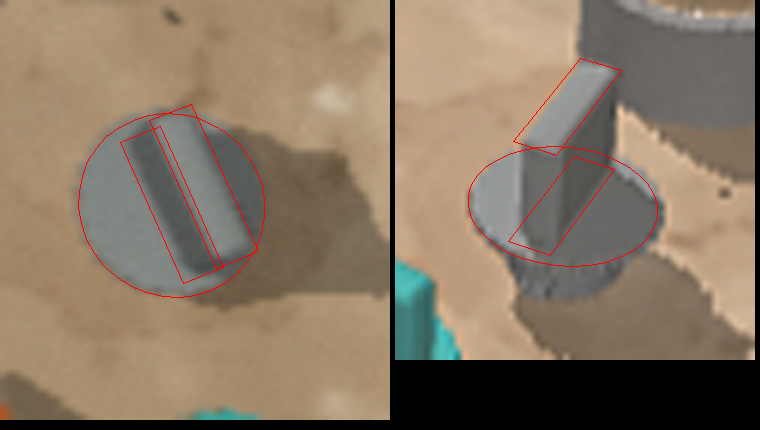

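>>> servo_tool(motion=[[55,-12,-2,20,0,-0.012,-0.14],[55,0,0,20,0,0,-0.14],[55,0,0,20,0,0,-0.04],[55,0,0,0,0,0,0]])

```text
time: 2.5
tool_pos: [532.6, -205.3, 112.5]
tcp_rot: [-179.9, -0.1, -155.6]
ft_force: [-1.2, 0.7, -0.5]
finger_gap: 55.0
```

```bash
python3 -c "
from h import *
go(532.7,-205.7,36,203.2)"
```

```text
shift [-0.1 -0.3 76.5] turn [-0.002 -0.002  0.02 ]
```

>>> servo_tool(motion=[[55,0,0,25,0,0,0.02],[55,0,0,25,0,0,0],[55,0,0,15,0,0,0],[55,0,0,8,0,0,0],[55,0,0,2,0,0,0]])

```text
time: 3.0
tool_pos: [534.3, -206.3, 39.0]
tcp_rot: [-179.7, 0.0, -157.2]
ft_force: [-0.0, -0.1, 0.5]
finger_gap: 54.9
```

```bash
python3 -c "
from h import *
go(532.7,-205.7,36,203.2);print(sense()['ft_force'])
im=snapshot('scene');cv2.imwrite('pics/s2.png',cv2.resize(im[200:300,310:430],None,fx=5,fy=5,interpolation=cv2.INTER_CUBIC))"
```

```text
shift [1.3 1.2 2.9] turn [-0.004  0.    -0.007]
[-0.00395324 -0.06716755  0.54205607]
```

View pics/s2.png

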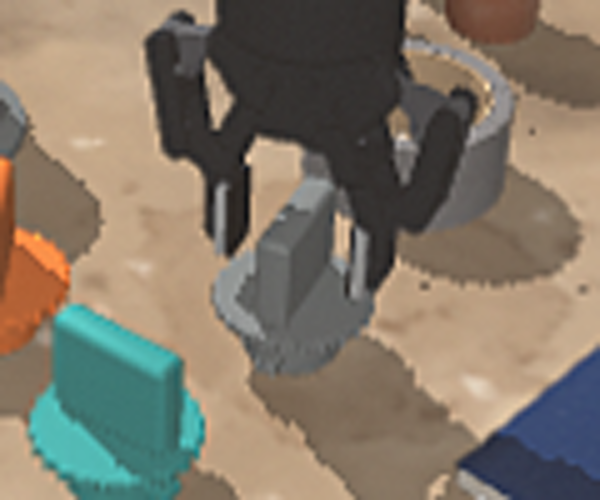

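The fingers straddle the grey wing, with one at (235,220) and the other at (365,260), so it is centred. Closing.

>>> servo_tool(motion=[[40,0.5,0.5,2,0,0,0],[25,0,0,0,0,0,0],[10,0,0,0,0,0,0],[5,0,0,0,0,0,0],[5,0,0,0,0,0,0],[5,0,0,0,0,0,0]], force=60)

```text
time: 3.65
tool_pos: [536.2, -207.2, 41.1]
tcp_rot: [-179.5, 0.2, -157.2]
ft_force: [1.0, 0.5, -1.6]
finger_gap: 15.3
```

```bash
python3 -c "
from h import *
for i in range(3):
  s=sense();print(s['time'],s['tool_pos'].round(1),s['tcp_rot'].round(1),s['ft_force'].round(1)); snapshot('top')"
```

```text
3.65 [ 536.2 -207.2   41.1] [-179.5    0.2 -157.2] [ 1.   0.5 -1.6]
3.7 [ 536.2 -207.2   41.1] [-179.5    0.2 -157.2] [-0.3 -0.2 -0.6]
3.75 [ 536.1 -207.2   41. ] [-179.5    0.2 -157.2] [-0.5 -0.3 -1.3]
```

>>> servo_tool(motion=[[5,0,0,0,0,0,0],[5,0,0,-20,0,0,0],[5,0,0,-40,0,0,0],[5,0,0,-40,0,0,0],[5,0,0,-40,0,0,0],[5,0,0,0,0,0,0]])

```text
time: 4.4
tool_pos: [532.9, -205.2, 182.8]
tcp_rot: [-179.8, -0.0, -157.2]
ft_force: [1.5, -0.9, -0.2]
finger_gap: 15.0
```

```bash
python3 -c "
from h import *
for i in range(3):
  s=sense();print(s['time'],s['tool_pos'].round(1),s['tcp_rot'].round(1),s['ft_force'].round(1),s['finger_gap']); snapshot('top')
go(495,35.2,190,143.8)"
```

```text
4.4 [ 532.9 -205.2  182.8] [-179.8   -0.  -157.2] [ 1.5 -0.9 -0.2] 14.985580327973999
4.45 [ 531.6 -204.6  179.6] [-180.    -0.2 -157.2] [ 0.4  0.8 -1.6] 15.014249296814954
4.5 [ 530.3 -203.9  176.9] [ 179.9   -0.3 -157.2] [-0.5  0.  -2.2] 15.385720638163704
shift [-60.8 233.4 -14.4] turn [ 0.   -0.01  1.03]
```

>>> servo_tool(motion=[[5,-11,40,-14,0,-0.01,0],[5,-12,45,0,0,0,0],[5,-12,45,0,0,0,0],[5,-12,45,0,0,0,0],[5,-10,40,0,0,0,0],[5,0,0,0,0,0,0.13],[5,0,0,0,0,0,0.14],[5,0,0,0,0,0,0.14],[5,0,0,0,0,0,0.14],[5,0,0,0,0,0,0.14]])

```text
time: 5.55
tool_pos: [483.5, 27.5, 166.3]
tcp_rot: [-180.0, -2.2, 161.9]
ft_force: [0.6, -0.5, -1.3]
finger_gap: 15.4
```

```bash
python3 -c "
from h import *
go(495,35.2,160,143.8)"
```

```text
shift [-8.8 10.9  6. ] turn [-0.007 -0.039  0.316]
```

>>> servo_tool(motion=[[5,-8,11,3,-0.005,-0.03,0.14],[5,0,0,0,0,0,0.14],[5,0,0,0,0,0,0.03],[5,0,0,0,0,0,0],[5,0,0,0,0,0,0]])

```text
time: 6.05
tool_pos: [487.6, 36.1, 151.1]
tcp_rot: [-179.3, -1.4, 143.2]
ft_force: [0.4, 0.1, -1.0]
finger_gap: 15.2
```

```bash
python3 - <<'E'
from h import *
go(495,35.2,160,143.8)
a=snapshot("top");b=snapshot("scene");s=sense();print(s["tool_pos"],s["tcp_rot"],s["ft_force"])
p=s["tool_pos"];M=capmodel(p[0],p[1],p[2]+11,s["tcp_rot"][2])
A=overlay(a,"top",M,4,(275,160,375,255));B=overlay(b,"scene",M,5,(255,140,335,245))
o=np.zeros((525,800,3),np.uint8);o[:380,:400]=A;o[:525,400:800]=B
cv2.imwrite("pics/ov2.png",o)
E
```

```text
shift [-6.2  3.6 -9.1] turn [-0.011 -0.024 -0.011]
[487.83432643  36.0521518  151.56120792] [-179.3612879    -1.34849749  143.16648882] [-0.38659902  0.187954   -2.20861705]
```

View pics/ov2.png

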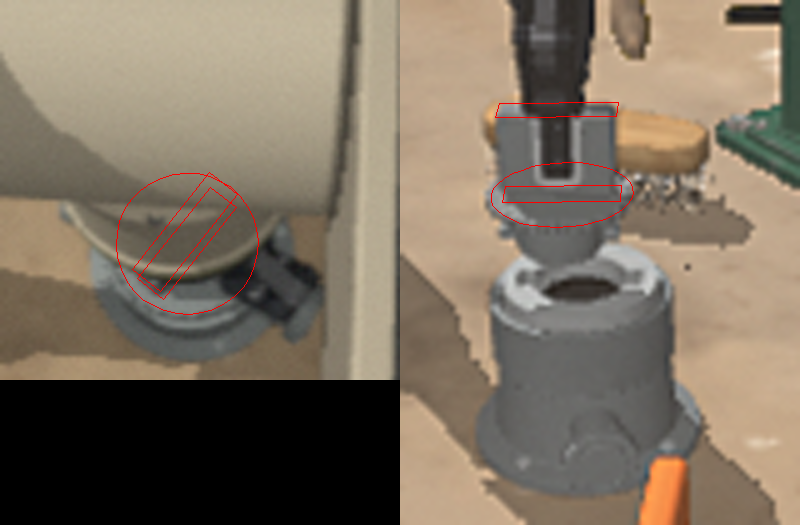

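The cap hangs upright in the fingers over the mouth, slightly left of centre in the scene view. Its spigot foot is at (560,258), the bore at (582,288), and the slots show at (640,272) and (520,300).

```bash
python3 - <<'E'
from h import *
B=lambda l:[(254.5+(x-400)/5,139.5+y/5) for x,y in l]
print(back("scene",B([(582,288),(636,272),(524,302)]),91))
a=cv2.imread("pics/top0.png")[190:255,285:360]
g=cv2.cvtColor(a,cv2.COLOR_BGR2GRAY)
for name,m in(("bright",(g>125)),("dark",g<60)):
    cs=cv2.findContours(m.astype(np.uint8),cv2.RETR_EXTERNAL,cv2.CHAIN_APPROX_NONE)[0];print(sorted(map(len,cs))[-3:])
    c=min((c for c in cs if len(c)>40),key=lambda c:np.hypot(*(cv2.minEnclosingCircle(c)[0]-np.array([37.5,30.])))); e=cv2.fitEllipse(c);print(name,e,back("top",[(e[0][0]+285,e[0][1]+190)],91))
E
```

```text
[[491.2805757   28.44064531  91.        ]
 [521.13357639  25.49969535  91.        ]
 [461.68467498  34.12947648  91.        ]]
[85, 349]
bright ((35.5438117980957, 19.6718692779541), (50.821868896484375, 70.36967468261719), 85.87128448486328) [[515.68627798  39.47135271  91.        ]]
[56]
dark ((36.751712799072266, 29.91042709350586), (19.13384437561035, 19.315237045288086), 17.770915985107422) [[494.67078527  36.44153525  91.        ]]
```

```bash
python3 - <<'E'
from h import *
t=np.linspace(0,2*np.pi,73)
o=np.zeros((560,800,3),np.uint8)
for n,box,f,ox in(("top",(285,188,360,255),5,0),("scene",(262,177,322,245),7,380)):
    x0,y0,x1,y1=box;im=cv2.resize(cv2.imread(f"pics/{n}0.png")[y0:y1,x0:x1],None,fx=f,fy=f,interpolation=cv2.INTER_CUBIC)
    for r,z in((23.5,91),(58,0),(45.5,91)):
        q=((proj(n,np.c_[494.7+r*np.cos(t),35.2+r*np.sin(t),0*t+z])-[x0-.5,y0-.5])*f).astype(int);cv2.polylines(im,[q],True,(0,0,255),1)
    for s in(0,180):
        q=[(494.7+r*np.cos(np.radians(-36.2+s)),35.2+r*np.sin(np.radians(-36.2+s)),91) for r in(20,34)]
        q=((proj(n,q)-[x0-.5,y0-.5])*f).astype(int);cv2.polylines(im,[q],False,(0,255,0),1)
    o[:im.shape[0],ox:ox+im.shape[1]]=im
cv2.imwrite("pics/ov3.png",o)
E
```

```text
(no output)
```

View pics/ov3.png

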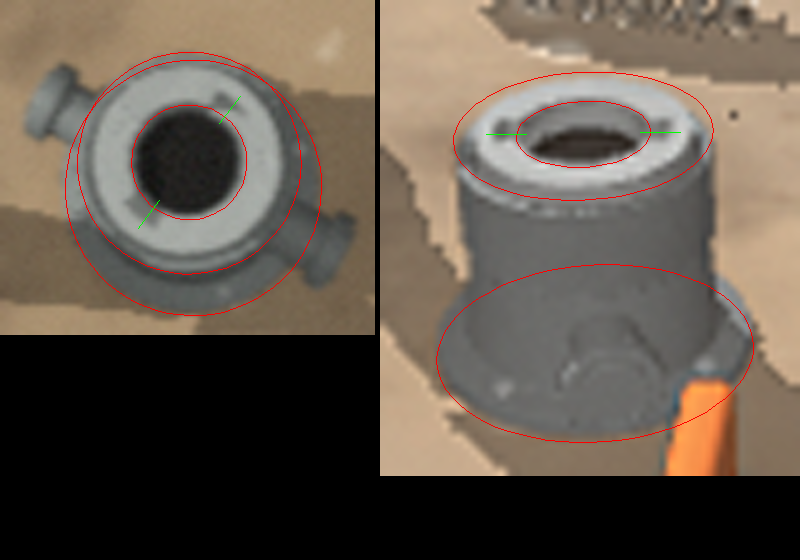

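The overlay fits in both views: mouth at about (494.7,35.5) and slot axis at about -36°.

>>> servo_tool(motion=[[5,-6.5,4,0,-0.011,-0.024,0],[5,0,0,0,0,0,0],[5,0,0,0,0,0,0],[5,0,0,0,0,0,0]])

```text
time: 6.55
tool_pos: [496.3, 35.1, 151.3]
tcp_rot: [179.9, 0.2, 143.3]
ft_force: [-0.2, -0.5, -1.1]
finger_gap: 15.2
```

```bash
python3 -c "
from h import *
go(495.5,34.9,130,143.8);s=sense();print(s['tool_pos'],s['tcp_rot'],s['qd'].round(2),s['ft_force'],s['wrist_torque'])"
```

```text
shift [ 0.6 -0.7 21.3] turn [ 0.001  0.003 -0.01 ]
[496.26997805  35.11192804 151.29970557] [1.79939018e+02 1.72278179e-01 1.43253711e+02] [ 0.1  -0.07 -0.1  -0.05  0.04 -0.12] [-0.21586903 -0.45443225 -1.12555813] [-0.00809793  0.01529069  0.01210124]
```

>>> servo_tool(motion=[[5,0.5,-0.5,7,0,0.003,-0.01],[5,0,0,6,0,0,0],[5,0,0,4,0,0,0],[5,0,0,2,0,0,0],[5,0,0,0,0,0,0],[5,0,0,0,0,0,0]])

```text
time: 7.15
tool_pos: [495.2, 35.0, 130.1]
tcp_rot: [180.0, -0.1, 143.9]
ft_force: [-1.5, -0.3, -1.3]
finger_gap: 15.1
```

>>> servo_tool(motion=[[5,0,0,2,0,0,0],[5,0,0,2,0,0,0],[5,0,0,0,0,0,0]])

```text
time: 7.45
tool_pos: [495.5, 35.0, 126.2]
tcp_rot: [179.9, -0.0, 143.9]
ft_force: [-0.8, -1.0, -1.0]
finger_gap: 15.3
```

```bash
python3 -c "
from h import *
go(495.5,34.9,125,143.8);s=sense();print(s['wrist_torque'])"
```

```text
shift [-0.1 -0.1  1.2] turn [ 0.001 -0.     0.002]
[ 0.03219153  0.00630446 -0.01315227]
```

>>> servo_tool(motion=[[5,0,0,2,0,0,0],[5,0,0,2,0,0,0],[5,0,0,0,0,0,0]])

```text
time: 7.75
tool_pos: [495.6, 35.0, 122.1]
tcp_rot: [179.9, -0.0, 143.9]
ft_force: [-0.2, 0.7, -0.8]
finger_gap: 15.2
```

```bash
python3 -c "
from h import *
go(495.5,34.9,120,143.8);s=sense();print(s['wrist_torque'])"
```

```text
shift [ 0.  -0.1  2.1] turn [ 0.001 -0.     0.002]
[ 0.0049731  -0.04470705 -0.03186871]
```

>>> servo_tool(motion=[[5,0,0,2,0,0,0],[5,0,0,2,0,0,0],[5,0,0,0,0,0,0]])

```text
time: 8.05
tool_pos: [495.9, 35.0, 118.2]
tcp_rot: [179.9, 0.0, 143.9]
ft_force: [-1.2, -0.3, 2.5]
finger_gap: 15.3
```

>>> servo_tool(motion=[[5,0,0,2,0,0,0],[5,0,0,0,0,0,0]])

```text
time: 8.25
tool_pos: [496.1, 35.0, 116.7]
tcp_rot: [179.9, 0.0, 143.9]
ft_force: [-2.0, 0.1, 3.6]
finger_gap: 14.9
```

```bash
python3 -c "
from h import *
go(495.5,34.9,115,143.8);s=sense();print(s['wrist_torque'])"
```

```text
shift [ 0.4 -0.4  1.7] turn [0.002 0.001 0.002]
[-0.04573717  0.415517   -0.0436537 ]
```

Upward force appears only below about 41 mm, at the seal's rate, so the lugs are in the slots. Pressing on.

>>> servo_tool(motion=[[5,0.3,-0.2,2,0,0,0],[5,0,0,2,0,0,0],[5,0,0,2,0,0,0],[5,0,0,1,0,0,0],[5,0,0,0,0,0,0]])

```text
time: 8.75
tool_pos: [496.2, 35.0, 110.3]
tcp_rot: [179.9, 0.1, 143.9]
ft_force: [-2.9, -0.6, 5.7]
finger_gap: 15.3
```

```bash
python3 -c "
from h import *
go(495.5,34.9,107,143.8);s=sense();print(s['wrist_torque'])"
```

```text
shift [ 0.5 -0.5  3.3] turn [0.002 0.002 0.002]
[-0.01095896  0.55986651  0.00575625]
```

>>> servo_tool(motion=[[5,0.8,-0.6,2,0,0,0],[5,0.4,-0.3,2,0,0,0],[5,0,0,1,0,0,0],[5,0,0,0,0,0,0]])

```text
time: 9.15
tool_pos: [496.2, 35.0, 106.9]
tcp_rot: [179.8, 0.3, 143.9]
ft_force: [-3.6, 0.1, 8.0]
finger_gap: 15.3
```

```bash
python3 -c "
from h import *
go(495.5,34.9,106,143.8);s=sense();print(s['wrist_torque'])"
```

```text
shift [ 0.5 -0.5  0.9] turn [0.004 0.005 0.002]
[-2.73891354e-02  8.35401033e-01  2.13767645e-04]
```

>>> servo_tool(motion=[[5,0.8,-0.6,2,0,0,0],[5,0.3,-0.2,0.5,0,0,0.06],[5,0,0,0.5,0,0,0.06],[5,0,0,0.3,0,0,0.06],[5,0,0,0.3,0,0,0]])

```text
time: 9.65
tool_pos: [497.4, 34.9, 106.5]
tcp_rot: [179.5, 0.4, 133.2]
ft_force: [-3.2, 0.4, 7.2]
finger_gap: 15.3
```

```bash
python3 -c "
from h import *
go(495.5,34.9,105,143.8);s=sense();print(s['wrist_torque'])"
```

```text
shift [ 1.3 -1.4  1.4] turn [ 0.008  0.009 -0.185]
[-0.03763438  0.9541093   0.0335402 ]
```

>>> servo_tool(motion=[[5,1.3,-1.4,1.5,0.008,0.009,0],[5,0.8,-0.8,0.5,0.004,0.004,0.08],[5,0.3,-0.3,0.5,0,0,0.08],[5,0.3,-0.3,0.5,0,0,0.08],[5,0,0,0.3,0,0,0]])

```text
time: 10.15
tool_pos: [497.4, 35.6, 107.0]
tcp_rot: [179.8, -0.1, 118.9]
ft_force: [-5.7, -1.2, 7.5]
finger_gap: 15.0
```

```bash
python3 -c "
from h import *
go(495.5,34.9,105,143.8);s=sense();print(s['wrist_torque'])"
```

```text
shift [ 0.3 -2.   2. ] turn [ 0.004 -0.    -0.435]
[-0.163152    0.86821665 -0.00397206]
```

>>> servo_tool(motion=[[5,0.5,-2,1,0,0,0.05],[5,0.3,-1.5,0.7,0,0,0.1],[5,0.2,-1,0.7,0,0,0.1],[5,0,-0.5,0.5,0,0,0.1],[5,0,-0.5,0.3,0,0,0]])

```text
time: 10.65
tool_pos: [496.5, 34.4, 107.8]
tcp_rot: [179.2, -0.0, 98.0]
ft_force: [-2.3, 0.6, 6.5]
finger_gap: 15.2
```

```bash
python3 -c "
from h import *
go(495.5,34.9,105,66);s=sense();print(s['wrist_torque'])"
```

```text
shift [ 0.7 -1.   2.8] turn [ 0.013 -0.005  0.559]
[ 0.11977361  0.53170987 -0.02081302]
```

>>> servo_tool(motion=[[5,0.5,-1,2,0.01,0,0.05],[5,0,-0.7,1,0,0,0.1],[5,0,-0.5,1,0,0,0.1],[5,0,-0.5,1,0,0,0.1],[5,0,-0.3,1,0,0,0]])

```text
time: 11.15
tool_pos: [496.3, 35.2, 105.3]
tcp_rot: [179.5, -0.2, 77.2]
ft_force: [-4.2, -0.3, 9.6]
finger_gap: 15.0
```

```bash
python3 -c "
from h import *
go(495.5,34.9,105,66);s=sense();print(s['wrist_torque'])"
```

```text
shift [-0.4 -0.8  0.3] turn [ 0.009 -0.005  0.195]
[-0.19175417  0.90791209 -0.1116264 ]
```

>>> servo_tool(motion=[[5,0,-0.8,0.5,0.005,0,0.07],[5,0,-0.3,0.5,0,0,0.07],[5,0,-0.3,0.3,0,0,0.05],[5,0,0,0.3,0,0,0]])

```text
time: 11.55
tool_pos: [496.2, 35.4, 106.0]
tcp_rot: [179.7, -0.3, 65.8]
ft_force: [-3.8, 0.0, 7.8]
finger_gap: 15.4
```

```bash
python3 -c "
from h import *
go(495.5,34.9,105,66);s=sense();print(s['wrist_torque'])"
```

```text
shift [-0.7 -0.4  1. ] turn [ 0.006 -0.005 -0.003]
[-0.00618341  0.98976464  0.05228484]
```

>>> servo_tool(motion=[[5,-0.3,-0.3,0.5,0,0,0.04],[5,0,0,0.5,0,0,0.04],[5,0,0,0.3,0,0,0]])

```text
time: 11.85
tool_pos: [495.2, 36.3, 105.6]
tcp_rot: [179.8, -0.4, 61.2]
ft_force: [-2.8, -0.5, 9.1]
finger_gap: 15.3
```

```bash
python3 -c "
from h import *
go(495.5,34.9,105,66);s=sense();print(s['wrist_torque'])"
```

```text
shift [-1.1  0.9  0.6] turn [ 0.004 -0.006 -0.084]
[-0.32590364  0.71298777  0.50806436]
```

The wrist torque about z jumped to 0.5 N m, so this is the stop. Easing up into the pocket.

>>> servo_tool(motion=[[5,0,0,-1.5,0,0,-0.01],[5,0,0,-2,0,0,-0.01],[5,0,0,-2,0,0,0],[5,0,0,-2,0,0,0],[5,0,0,0,0,0,0]])

```text
time: 12.35
tool_pos: [495.0, 36.3, 113.5]
tcp_rot: [179.8, -0.3, 62.4]
ft_force: [-0.6, -0.6, 3.5]
finger_gap: 15.0
```

```bash
python3 -c "
from h import *
go(495.5,34.9,116,66);s=sense();print(s['wrist_torque'])"
```

```text
shift [-1.1  1.1 -2.6] turn [ 0.004 -0.006 -0.063]
[0.00136773 0.36928896 0.02246683]
```

>>> servo_tool(motion=[[5,0,0,-1.5,0,0,0],[5,0,0,-1,0,0,0],[5,0,0,0,0,0,0]])

```text
time: 12.65
tool_pos: [495.0, 36.4, 114.4]
tcp_rot: [179.8, -0.3, 62.4]
ft_force: [1.7, 0.5, 1.5]
finger_gap: 15.5
```

>>> servo_tool(motion=[[5,0,0,-0.5,0,0,0],[5,0,0,-0.5,0,0,0],[5,0,0,0,0,0,0]])

```text
time: 12.95
tool_pos: [494.9, 36.4, 114.5]
tcp_rot: [179.8, -0.3, 62.4]
ft_force: [3.5, -0.2, -1.8]
finger_gap: 15.2
```

```bash
python3 -c "
from h import *
go(495.5,34.9,116,66);s=sense();print(s['wrist_torque'])"
```

```text
shift [-1.1  1.2 -1.5] turn [ 0.003 -0.006 -0.063]
[-0.11325903 -0.38250802  0.00403265]
```

>>> servo_tool(motion=[[5,0,0,0,0,0,-0.04],[5,0,0,0,0,0,-0.04],[5,0,0,0,0,0,-0.03],[5,0,0,0,0,0,0]])

```text
time: 13.35
tool_pos: [495.6, 35.8, 114.5]
tcp_rot: [179.7, -0.3, 68.8]
ft_force: [3.2, 0.6, -4.8]
finger_gap: 14.9
```

```bash
python3 -c "
from h import *
go(495.5,34.9,116,66);s=sense();print(s['wrist_torque'])"
```

```text
shift [-0.9  0.3 -1.5] turn [ 0.005 -0.006  0.049]
[-0.07935043 -0.35782071 -0.0578901 ]
```

>>> servo_tool(motion=[[5,0,0,0.3,0,0,-0.04],[5,0,0,0,0,0,-0.04],[5,0,0,0,0,0,0]])

```text
time: 13.65
tool_pos: [494.8, 35.8, 114.5]
tcp_rot: [179.8, -0.3, 73.3]
ft_force: [2.9, 1.0, -5.1]
finger_gap: 15.3
```

```bash
python3 -c "
from h import *
go(495.5,34.9,116,66);s=sense();print(s['wrist_torque'])"
```

```text
shift [-0.7  0.9 -1.5] turn [ 0.003 -0.005  0.128]
[-0.08796199 -0.49793049 -0.28874414]
```

Turning back meets a wall after about 11° (-0.29 N m), so the lugs are in the pocket. I'll centre the twist, unload the lift and release.

>>> servo_tool(motion=[[5,0,0,0.3,0,0,0.05],[5,0,0,0.3,0,0,0.05],[5,0,0,0,0,0,0],[20,0,0,0,0,0,0],[35,0,0,0,0,0,0],[50,0,0,0,0,0,0],[50,0,0,-5,0,0,0],[50,0,0,-25,0,0,0],[50,0,0,-40,0,0,0],[50,0,0,-40,0,0,0]])

```text
time: 14.65
tool_pos: [489.4, 35.5, 222.1]
tcp_rot: [-179.4, 0.0, 67.3]
ft_force: [1.1, 0.1, 1.3]
finger_gap: 49.8
```

```bash
python3 -c "
from h import *
print(sense()['finger_gap']);go(495.5,34.9,116,66)"
```

```text
49.789067423325925
shift [  1.8   6.9 106. ] turn [-0.01   0.     0.022]
```

Now I'll move the arm clear to the right (-y, raised) and check with both cameras.

>>> servo_tool(motion=[[50,-40,0,-20,0,0,0],[50,-45,0,0,0,0,0],[50,-45,0,0,0,0,0],[50,-45,0,0,0,0,0],[50,-30,0,0,0,0,0],[50,0,0,0,0,0,0],[50,0,0,0,0,0,0]])

```text
time: 15.35
tool_pos: [412.3, -160.1, 255.8]
tcp_rot: [179.4, -0.1, 67.5]
ft_force: [0.0, 0.5, 1.4]
finger_gap: 50.1
```

```bash
python3 - <<'E'
from h import *
a=snapshot("top");b=snapshot("scene")
cv2.imwrite("pics/top9.png",a);cv2.imwrite("pics/scene9.png",b)
print(sense()["tool_pos"])
o=np.zeros((595,800,3),np.uint8)
for n,im,box,f,ox in(("top",a,(285,180,360,255),5,0),("scene",b,(262,165,322,250),7,378)):
    A=overlay(im,n,capmodel(495,35.5,127.3,66.5),f,box);o[:A.shape[0],ox:ox+A.shape[1]]=A
cv2.imwrite("pics/ov4.png",o)
E
```

```text
[ 412.66236879 -159.29617926  255.58741986]
```

View pics/ov4.png

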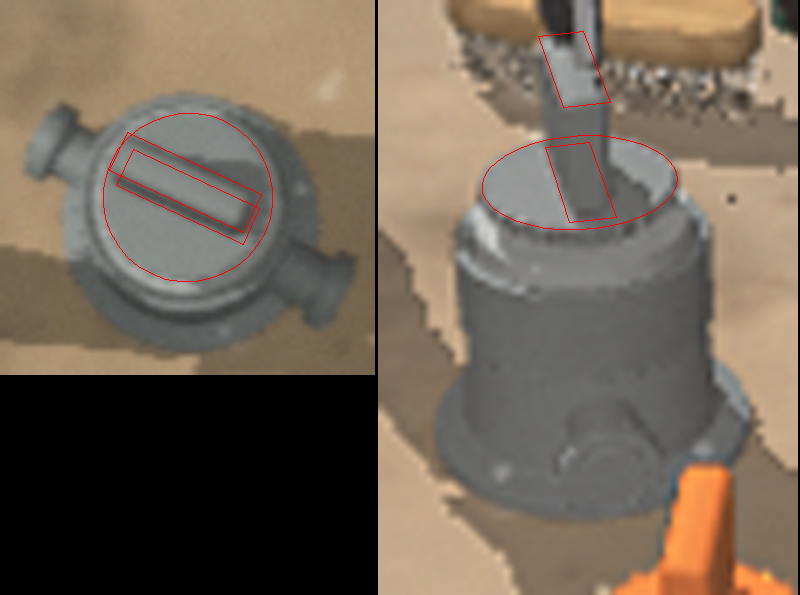

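The cap sits upright and centred, and its disc rim matches the 36 mm model to within about 3 zoomed pixels (3 mm would be about 10). The arm is clear and touches nothing.

```bash
python3 - <<'E'
from h import *
a,b=cv2.imread("pics/top0.png"),cv2.imread("pics/top9.png")
for n,(x0,y0,x1,y1) in {"brush":(185,125,260,175),"tape":(378,122,432,175)}.items():
    print(n,cv2.phaseCorrelate(*[cv2.cvtColor(i[y0:y1,x0:x1],cv2.COLOR_BGR2GRAY).astype(np.float32) for i in(a,b)]))
s=sense();print(s["qd"].round(2),s["ft_force"])
print(hand_in())
E
```

```text
brush ((0.4740471217511981, -0.030288773721423468), 1.0225820541381836)
tape ((0.0013721333996485896, -0.003766946220125078), 0.9999989469028467)
[ 1.04  0.39  0.29  0.18  0.06 -0.09] [ 0.79952285  0.99017529 -0.00383292]
the job is handed in; nothing more can be done
None
```

The grey cap is back on the filter and looks locked; I handed it in at about 15.5 s, and no verdict was reported. I gripped it by its wing, set the spigot in the mouth with the lugs over the slots seen in the top view, pressed it down and twisted it clockwise about 82° to the stop. Forces read at the wrist between moves stayed around 10 N.

**Lock by feel:** The stop showed as 0.5 N m at the wrist. After easing up, the cap would rise no further, and turning it back met a wall after about 11° (-0.29 N m), so I took the lugs to be in the pocket. The tool height at that point suggested about 34.5 mm, between locked (36) and unlocked (33), because I knew the grip height only to 1–2 mm.

**Lock by sight:** After release, both cameras fit a centred, upright cap at about 36 mm. The best estimate is good to about 1 mm in height.

**Bystanders:** The tape shows no shift. The brush reads 0.5 pixel (about 1 mm), which I take as measurement noise, since the arm never went near it. I never moved against the orange or turquoise caps.

**At hand-in:** The arm was clear of everything but still settling slowly, at about 1 degree per second in one joint.

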